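# Let the air out of a trolley wheel through its lock-nut valve

### The job

The trolley wheel lying on the bench must lose its air before its rim is taken apart. Unscrew the knurled lock nut on its upright valve, turning it anticlockwise up to its stop (about two thirds of a turn), then push the freed pin tip above it straight down by about 3 mm, hold it down for about two seconds while the air blows off, and let it spring back, leaving the nut unscrewed. The pin is delicate: find it by touch and press it gently, never with more than 20 N, do not bend the valve stem over sideways, and leave the tape measure and the scraper beside the wheel where they lie.

Things in the scene. Friction and masses are not known exactly. Their poses are not given: they have to be found in the camera images.
- wheel: Trolley wheel lying flat on a 130 mm square plywood board, all fixed to the bench. Black tyre 160 mm across, its top 54 mm above the bench; steel rim with five hex bolts; axle nut in the middle, top 58 mm high. Origin: on the bench under the wheel's centre. The upright valve stands 43 mm from the centre along the wheel's own -x axis.
- nut_mid (a point): Centre (half-way up) of the knurled lock nut on the valve's axis: steel, round, 16 mm across, 12 mm high. Locked, its centre is 82 mm above the bench; unscrewed to its stop it stands 4.2 mm higher. Grip it from above at any yaw; the pin passes up through it. Pin and nut sink together when either is pushed down.
- lock_nut (a joint): Turn of the lock nut, rad: 0 locked down, grows anticlockwise seen from above, hard stop at 4.2 (unscrewed). It climbs 1 mm per rad, stays where it is left, and needs about 0.06 N m to turn. The gap under the nut is the room that the pin has to go down: locked, the pin cannot move.
- valve_core (a joint): How far the pin is pressed down, m: 0 released. A spring pushes back with 3.6 N at the start and 1.5 N more per mm. The pin meets a hard stop when the nut lands on the stem: at 4.2 mm with the nut fully unscrewed, sooner if it is not.
- valve_stem: Brass valve stem, 13 mm thick, standing in a rubber foot 41 mm above the bench; origin at the foot, z axis along the stem, upright when left alone. Its top (the nut's seat) is 35 mm above the foot. It gives sideways like a stiff spring, about 4 N per mm at the nut, and springs back.
- valve_pin: Thin brass pin with a flat round tip, 8.4 mm across, 4 mm high, above the nut. With the nut at its stop the top of the tip is 6 to 15 mm above the top of the nut (4 mm more while locked): this differs from valve to valve and is not measured, so find it by touch. Origin: on the valve's axis at the top of the stem; it does not tell where the tip is.
- tape_measure: Yellow tape measure standing on edge, 43 x 86 mm, 66 mm high, loose beside the wheel; origin under its centre. Bystander.
- scraper: Putty scraper with a wooden handle, 163 mm long along its y axis, 52 mm wide, 21 mm high, loose beside the wheel; origin under its centre. Bystander.

How it is judged:
By the outcome, as a careful person would: the job done as asked, in the order asked, and still so for the second after the job is handed in, with the robot touching nothing.
It also fails if it takes over 48 s, if anything falls off the work surface, if the arm or the gripper's body presses on something with over 40 N, if the wrist force passes 120 N, or if a joint passes its speed limit or range.

### The arm

A 6-joint arm with a two-finger parallel gripper is mounted at the origin on a cart in front of the work surface, level with it; the furniture and walls round the work are solid. World frame = base frame: x ahead of the robot, y to its left, z up, the work surface at z = 0. Lengths are in m, angles in degrees, forces in N, time in s.
With the tool pointing down it reaches from about 0.35 to 0.875 m from the base axis. Payload 15.5 kg.
Tool frame: the origin (TCP) lies on the centre line of the jaws, within the pads' length; the fingertips stand 25 mm ahead of it and the grasp point (between the pads) lies 6 mm ahead of it; z points along the fingers, y is the direction in which the jaws open and shut (so a half turn about z gives the same grasp; the last joint's range is limited). The gripper opens to 85 mm and grips with 20 to 120 N. Pads are 22 mm wide; open, the fingers measure 114 mm over their backs; the gripper's body (76 mm by 85 mm) begins 54 mm behind the grasp point. The pads swing forward as they close: fully open they stand 13 mm farther back than shut.
Start: joints at [60.762, 28.281, 77.091, -0, 74.628, -5.472], TCP at [0.252, 0.572, 0.256] pointing down, gripper open.
Joint ranges: [-166.48, 166.48], [-47.26, 123.95], [12.59, 153.08], [-70.14, 250.14], [6.76, 159.57], [-176.63, 176.63]. Speed limits (degrees/s): [108.29, 108.29, 147.25, 172.46, 172.46, 172.46].

### API

Orientations are given as [roll, pitch, yaw] about the fixed x, y, z axes, in that order (R = Rz(yaw) Ry(pitch) Rx(roll)).
In Python, from rig import readout, vision, order gives the robot as it stands. The module is installed in compiled form; this text tells all that it offers.
- The arm moves only by the shell command python3 -m jog 'ROWS' [OPENING] [FORCE]. ROWS is a JSON object of lists of equal length, an entry for each row: "slide": the shift along the tool's x, y, z in cm, a list of three; "rotation": the turn, a rotation vector about the tool's x, y, z in rad, a list of three. A call has 1 to 5 rows; each row shifts and turns the commanded pose from where the row before left it, along the tool's axes as they then stand; what a row does not reach is not made up. A row lasts 1/10 s, in which the tool goes at most 50 mm and 8.59 degrees, less where a joint would pass 70% of its speed; a pose out of reach is approached as far as the arm can. A call is refused whole if a number of a shift passes 5 or a number of a turn 0.15, either way. A call with a gripper value outside its range is refused whole. OPENING is the closure in counts, from 0 (fully open) to 255 (shut), set as the call begins (- or left out, the last holds). The fingers move at their own pace and stop on an object; FORCE is the grip in N (left out, the last holds). Time passes only in rows, so rows that do not move let the fingers close. It gives the time, the measured TCP pose, the force and the opening at its end, in the units of the state.
- readout.sense(): the state, without advancing time (a new reading comes with each control period).
- vision.get_image(name): name is "side" or "top"; returns a dict with "pixels" (384x512x3 uint8, red, green, blue), "depth" (384x512 float32, m along the optical axis (not along the pixel's ray), 0 where there is no reading), "fovy" (degrees; the focal length in pixels is half the picture's height over the tangent of half this angle, whatever the lens; pixels are square), "cx", "cy" (the principal point, pixels), "R" (3x3) and "t" (3): a world point X has camera coordinates R X + t. Camera axes: x right, y down, z forward; pixel columns grow to the right and rows downward; lengths in m; the calibration is good to about 2 mm. A picture is of the moment at which its call begins.
- order.hand_in(): hands the job in, once; it reports no verdict.
The state is a dict: "time": time; "joints": joint angles; "qvel": joint speeds; "joint_efforts": joint torques, N m; "tcp_pos": TCP position; "orientation": TCP orientation; "force": force on the tool from outside, world axes, zero at the start; "wrist_torque": the same for the moment, N m; "gripper_width": finger opening in m.
Only numpy, scipy, OpenCV 4.12 (cv2) and the standard library are available. Lean on these libraries where they do the work, as an engineer would, in place of code of your own. Each camera call takes 0.05 s, during which the arm holds its last target.

## Working session

There is one attempt and no reset: what is moved stays moved. The work goes in short steps, Python scripts to look and compute and a shell command to move; the robot and the scene stay as the last step left them, time stands still between calls to the robot, and variables do not carry over. Pictures are saved under pics/ and viewed, and the job is handed in when it is done.

```bash
mkdir -p pics; python3 - <<'E'
from rig import readout, vision
import cv2
print(readout.sense())
for n in("top","side"):
    d=vision.get_image(n); cv2.imwrite(f"pics/{n}0.png",d["pixels"][:,:,::-1]); print(n,d["fovy"],d["cx"],d["cy"],d["R"],d["t"])
    import numpy as np; np.savez(f"{n}0.npz",**d)
E
```

```text
{'time': 0.0, 'joints': array([ 6.07619982e+01,  2.83151110e+01,  7.71285883e+01,  7.31936060e-04,
        7.46282331e+01, -5.47069129e+00]), 'qvel': array([ 0.04941186,  0.01102761, -0.04714275,  0.02649117, -0.02431605,
        0.0028943 ]), 'joint_efforts': array([ 1.74220728e-03, -8.82158089e+01, -3.83891737e+01,  3.67438884e-05,
        9.71069676e-03, -3.08574977e-05]), 'tcp_pos': array([0.25170547, 0.57170264, 0.25568916]), 'orientation': array([-1.79928463e+02, -7.56007649e-03,  1.56232490e+02]), 'force': array([ 0.97322589, -0.63597416, -1.39821147]), 'wrist_torque': array([ 0.07091566, -0.06660455, -0.0302949 ]), 'gripper_width': 0.08524362191253985}
top 56.10876223199095 252.13014185142478 192.41393344030618 [[ 0.01182801 -0.99992467  0.00327865]
 [-0.98816189 -0.01219031 -0.15292962]
 [ 0.15295807 -0.00143098 -0.98823164]] [-0.26672452  0.56220505  0.85067717]
side 46.761779262807664 252.46928222445555 188.55168213353977 [[ 0.99304962 -0.11562189  0.02200093]
 [-0.0394093  -0.50278907 -0.86351031]
 [ 0.11090252  0.85664154 -0.50385107]] [-0.60039606 -0.01243618  1.03817706]
```

View pics/top0.png

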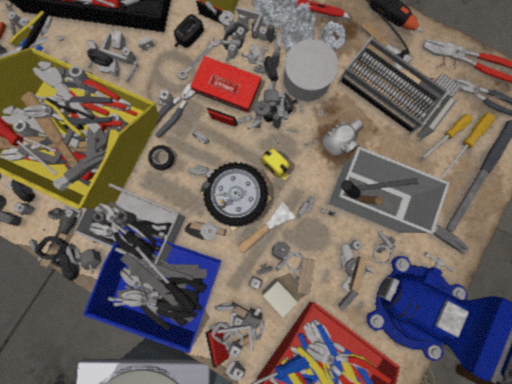

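View pics/side0.png

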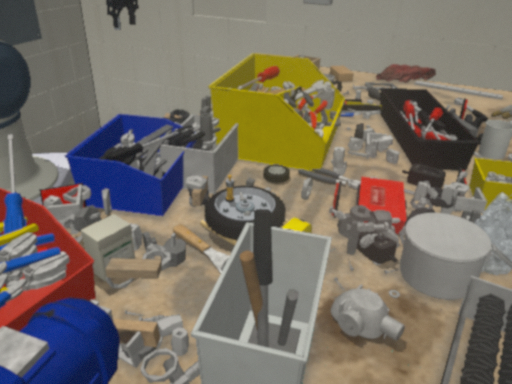

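```bash
python3 - <<'E'
import cv2,numpy as np
a=cv2.imread("pics/top0.png")[140:260,180:340]; b=cv2.imread("pics/side0.png")[160:250,180:320]
cv2.imwrite("pics/t0c.png",cv2.resize(a,None,fx=5,fy=5,interpolation=cv2.INTER_CUBIC))
cv2.imwrite("pics/s0c.png",cv2.resize(b,None,fx=5.5,fy=5.5,interpolation=cv2.INTER_CUBIC))
E
```

```text
(no output)
```

View pics/t0c.png

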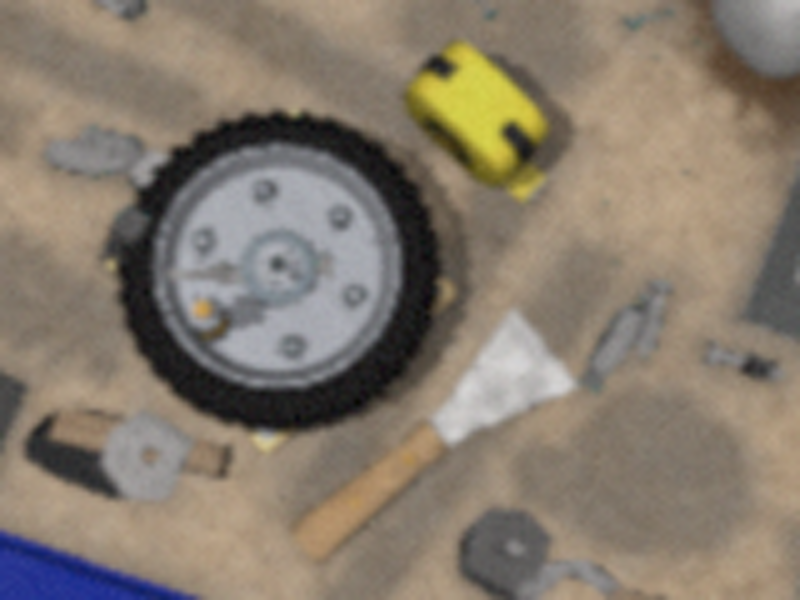

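View pics/s0c.png

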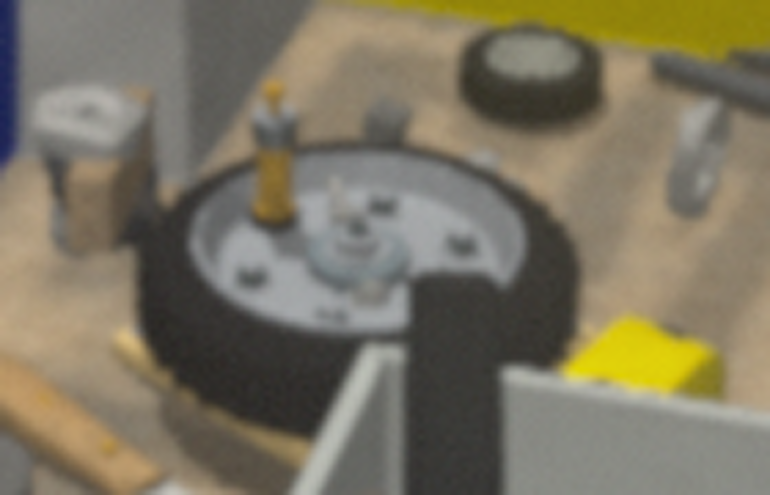

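```bash
cat > h.py <<'E'
import numpy as np,cv2
def load(n):
    d=np.load(n); return {k:d[k] for k in d.files}
def proj(d,X):
    f=192/np.tan(np.radians(float(d["fovy"]))/2); p=d["R"]@np.asarray(X,float)+d["t"]; return np.array([f*p[0]/p[2]+d["cx"],f*p[1]/p[2]+d["cy"]])
def ray(d,uv):
    f=192/np.tan(np.radians(float(d["fovy"]))/2); v=np.array([(uv[0]-d["cx"])/f,(uv[1]-d["cy"])/f,1]); return -d["R"].T@d["t"], d["R"].T@v
def onz(d,uv,z):
    c,v=ray(d,uv); return c+v*(z-c[2])/v[2]
def tri(d1,u1,d2,u2):
    c1,v1=ray(d1,u1);c2,v2=ray(d2,u2); v1/=np.linalg.norm(v1);v2/=np.linalg.norm(v2)
    s=np.linalg.lstsq(np.c_[v1,-v2],c2-c1,rcond=None)[0]; a=c1+s[0]*v1;b=c2+s[1]*v2; return (a+b)/2,a-b
E
python3 - <<'E'
from h import *
T=load("top0.npz");S=load("side0.npz")
for n,d,r in(("top",T,(185,245,210,240)),("side",S,(170,205,220,242))):
    p=d["pixels"]; hsv=cv2.cvtColor(p,cv2.COLOR_RGB2HSV)
    m=((hsv[...,1]>95)&(hsv[...,2]>100)).astype(np.uint8); s=np.zeros_like(m); s[r[0]:r[1],r[2]:r[3]]=m[r[0]:r[1],r[2]:r[3]]
    k,l,st,c=cv2.connectedComponentsWithStats(s); print(n,[(st[i].tolist(),c[i].round(2).tolist()) for i in range(1,k)])
# tyre
hsv=cv2.cvtColor(T["pixels"],cv2.COLOR_RGB2HSV)
m=(hsv[...,2]<70).astype(np.uint8); s=np.zeros_like(m); s[155:235,195:275]=m[155:235,195:275]
cs,_=cv2.findContours(s,cv2.RETR_EXTERNAL,cv2.CHAIN_APPROX_NONE); c=max(cs,key=cv2.contourArea); e=cv2.fitEllipse(cv2.convexHull(c)); print(e); W=onz(T,e[0],.045);print(W)
print(onz(T,(180+279/5,140+264/5),.058), "axle")
print(tri(T,(220.8,201.8),S,(229.6,176)))
for z in(.041,.082,.1):
  print(z,onz(S,(229.7,182.7),z))
print(S["pixels"][172:202,225:235].astype(int).tolist()) if 0 else None
p=S["pixels"]
for y in range(170,204): print(y,p[y,225:236].tolist() if 0 else [''.join('%02x'%v for v in q) for q in p[y,224:236]])
p=T["pixels"]
for y in range(195,212): print(y,[''.join('%02x'%v for v in q) for q in p[y,215:232]])
E
```

```text
top [([219, 201, 3, 2, 6], [220.0, 201.5])]
side [([228, 174, 4, 5, 15], [229.4, 175.93]), ([226, 187, 7, 13, 74], [229.3, 193.28])]
((235.6152801513672, 193.98106384277344), (63.1763801574707, 65.49661254882812), 101.06597137451172)
[ 0.56075051 -0.21905853  0.045     ]
[ 0.56172464 -0.22003746  0.058     ] axle
(array([ 0.53422977, -0.18753299,  0.0993732 ]), array([-6.96622106e-04, -1.85508345e-07, -8.85835855e-05]))
0.041 [ 0.53999456 -0.11174786  0.041     ]
0.082 [ 0.53496869 -0.18394584  0.082     ]
0.1 [ 0.53276221 -0.21564252  0.1       ]
170 ['605e5a', '5d5d57', '5d5b56', '5e5f5a', '615e5a', '6a675d', '7d7669', '928470', '9e8c72', 'aa9577', 'ab987a', 'ad9878']
171 ['605e59', '605e59', '5f5d58', '625f59', '68655e', '776f62', '8b7e6b', '998872', 'a29075', 'a79577', 'ac997a', 'ac9878']
172 ['605e58', '605e59', '5f5f59', '67655d', '747064', '867969', '92846e', '9c8b73', 'a38f76', 'a9967b', 'ab977a', 'ae997b']
173 ['5f5e59', '61605a', '65625b', '716d63', '817767', '908168', '99886e', '9e8c70', 'a59276', 'ab977d', 'ad987b', 'ab977b']
174 ['605f5b', '62605c', '6c675f', '817564', '
[... 5978 characters left out ...]

208 ['454445', '6a6d71', '797b81', '65686d', '504f54', '4a4a47', '545352', '646367', '7e7e85', '95979c', 'a4a7ad', 'aaadb3', 'abadb4', 'aeb1b5', 'acaeb4', 'abadb3', 'aaaab2']
209 ['2a2928', '4b494c', '737578', '7d7c81', '616265', '494e50', '535256', '6c6e72', '8b8c92', '9c9ea5', 'aaabb1', 'aeb2b6', 'afb1b8', 'aeb1b8', 'a7abb2', 'abadb5', 'a9abb1']
210 ['1e1e19', '2b272b', '484b4b', '6a6c72', '71757a', '606168', '545658', '55565a', '6f6f76', '878891', '9b9ea4', 'a9abb2', 'acadb5', 'aeaeb4', 'acaeb5', 'a7aab0', 'a6a8af']
211 ['17191a', '241f23', '232122', '454349', '686a6b', '77797d', '6f6f74', '555559', '4d4e52', '5f5f62', '7d7f84', '93959b', 'a3a5ab', 'acacb3', 'aaacb2', 'adafb4', 'aeafb5']
```

```bash
python3 - <<'E'
from h import *
T=load("top0.npz");S=load("side0.npz")
P=[]
for d in(T,S):
    f=192/np.tan(np.radians(float(d["fovy"]))/2); v,u=np.mgrid[:384,:512]; z=d["depth"]; ok=z>0
    c=np.stack([(u-d["cx"])/f*z,(v-d["cy"])/f*z,z],-1)[ok]; P.append((c-d["t"])@d["R"])
P=np.concatenate(P)
a=np.array([.252,.572]);b=np.array([.534,-.186])
L=np.linalg.norm(b-a);e=(b-a)/L
s=(P[:,:2]-a)@e; n=np.abs((P[:,:2]-a)@np.array([-e[1],e[0]]))
for k in np.arange(-.05,.95,.1):
    m=(s>k)&(s<k+.1)&(n<.1)&(P[:,2]<.5); print(round(k,2),m.sum(),np.percentile(P[m,2],[50,99.5]).round(3) if m.any() else None)
r=np.hypot(*(P[:,:2]-b).T)
for lo in(0,.02,.04,.06,.08,.1,.12): 
    m=(r>lo)&(r<lo+.02)&(P[:,2]<.5);print(lo,np.percentile(P[m,2],[99,100]).round(3))
print(tri(T,(219.9,201.5),S,(229.45,175.8)))
g=np.array([.252,.572]);
for y0 in(156.23,):
    y=np.radians(y0);X=np.array([np.cos(y),np.sin(y)]);Y=np.array([np.sin(y),-np.cos(y)])
    d=np.array([.534,-.1865])-np.array([.2517,.5717]);print(d@X*100,d@Y*100)
E
```

```text
-0.05 794 [0.266 0.332]
0.05 90 [0.313 0.334]
0.15 0 None
0.25 346 [-0.001  0.003]
0.35 2756 [0.053 0.087]
0.45 4026 [0.092 0.196]
0.55 6514 [0.103 0.193]
0.65 5840 [0.015 0.107]
0.75 5587 [0.044 0.092]
0.85 5489 [0.039 0.058]
0 [0.1   0.102]
0.02 [0.056 0.058]
0.04 [0.078 0.08 ]
0.06 [0.081 0.083]
0.08 [0.081 0.106]
0.1 [0.105 0.108]
0.12 [0.105 0.107]
(array([ 0.53453073, -0.18537875,  0.09871833]), array([2.03727978e-04, 2.15503501e-07, 2.60867341e-05]))
-56.39574971956104 -58.009694996342056
```

```bash
python3 -m jog '{"slide":[[0,0,-4],[-3.3,-3.4,0],[-3.3,-3.4,0],[-3.3,-3.4,0],[-3.3,-3.4,0]],"rotation":[[0,0,0],[0,0,0],[0,0,0],[0,0,0],[0,0,0]]}' 150 20
python3 -m jog '{"slide":[[-3.3,-3.4,0],[-3.3,-3.4,0],[-3.3,-3.4,0],[-3.3,-3.4,0],[-3.3,-3.4,0]],"rotation":[[0,0,0],[0,0,0],[0,0,0],[0,0,0],[0,0,0]]}'
python3 -m jog '{"slide":[[-3.3,-3.4,0],[-3.3,-3.4,0],[-3.3,-3.4,0],[-3.3,-3.4,0],[-3.3,-3.4,0]],"rotation":[[0,0,0],[0,0,0],[0,0,0],[0,0,0],[0,0,0]]}'
python3 -m jog '{"slide":[[-3.3,-3.4,0],[-3.3,-3.4,0],[0,0,0],[0,0,0]],"rotation":[[0,0,0],[0,0,0],[0,0,0.15],[0,0,0.15]]}'; python3 - <<'E'
from rig import readout
print(readout.sense())
E
```

```text
time: 0.6
tcp_pos: [0.3179, 0.3926, 0.2961]
orientation: [-180.0, -0.0, 156.3]
force: [1.5, 0.0, 0.2]
gripper_width: 0.0353
time: 1.1
tcp_pos: [0.4005, 0.1704, 0.2963]
orientation: [-180.0, 0.0, 156.2]
force: [0.8, 0.6, -0.1]
gripper_width: 0.0351
time: 1.6
tcp_pos: [0.483, -0.0518, 0.2962]
orientation: [180.0, -0.0, 156.2]
force: [1.4, 0.9, 0.8]
gripper_width: 0.035
time: 2.0
tcp_pos: [0.5159, -0.1401, 0.2957]
orientation: [-180.0, -0.0, 138.6]
force: [0.7, 0.4, -0.7]
gripper_width: 0.0353
{'time': 2.0, 'joints': array([-2.15915118e+01,  1.87851505e+01,  8.65933227e+01, -4.88925109e-04,
        7.46733790e+01, -7.01874449e+01]), 'qvel': array([ 1.40395449e+00, -8.52774156e-01,  1.10421335e+00,  1.56782525e-01,
        5.94783042e-02,  8.67444153e+01]), 'joint_efforts': array([ -2.94201851, -70.57843924, -39.7126615 ,  -0.22019779,
        -0.16918943,  -5.93119785]), 'tcp_pos': array([ 0.51592348, -0.14008522,  0.2956911 ]), 'orientation': array([-1.79981981e+02, -4.86231305e-02,  1.38596055e+02]), 'force': array([ 0.72276946,  0.41057358, -0.67220581]), 'wrist_torque': array([ 0.03220542, -0.01468307,  0.00358294]), 'gripper_width': 0.0353054126416857}
```

```bash
R='x'
python3 -m jog '{"slide":[[0,0,0],[0,0,0],[0,0,0],[0,0,0],[0,0,0]],"rotation":[[0,0,0.15],[0,0,0.15],[0,0,0.15],[0,0,0.15],[0,0,0.15]]}' >/dev/null
python3 -m jog '{"slide":[[0,0,0],[0,0,0],[0,0,0],[0,0,0],[0,0,0]],"rotation":[[0,0,0.15],[0,0,0.15],[0,0,0.15],[0,0,0.15],[0,0,0.15]]}' >/dev/null
python3 -m jog '{"slide":[[0,0,0],[0,0,0],[0,0,0],[0,0,0],[0,0,0]],"rotation":[[0,0,0.15],[0,0,0.15],[0,0,0.15],[0,0,0.15],[0,0,0.15]]}' >/dev/null
python3 -m jog '{"slide":[[0,0,0],[0,0,0],[0,0,0],[0,0,0],[0,0,0]],"rotation":[[0,0,0.15],[0,0,0.15],[0,0,0.15],[0,0,0.15],[0,0,0.15]]}' >/dev/null
python3 -m jog '{"slide":[[0,0,0],[0,0,0],[0,0,0],[0,0,0],[0,0,0]],"rotation":[[0,0,0.15],[0,0,0.15],[0,0,0.15],[0,0,0],[0,0,0]]}'
cat >> h.py <<'E'
def st(V=None,n=0):
    from rig import readout
    s=readout.sense(); y=np.radians(s["orientation"][2]);X=np.array([np.cos(y),np.sin(y)]);Y=np.array([np.sin(y),-np.cos(y)])
    F=s["force"]; print("t %.2f"%s["time"],"tcp",s["tcp_pos"].round(4),"yaw %.2f"%s["orientation"][2],"j6 %.1f"%s["joints"][5],"w %.4f"%s["gripper_width"],"F",F.round(1),"Ftool",(F[:2]@X).round(1),(F[:2]@Y).round(1),"M",s["wrist_torque"].round(3))
    if V is not None:
        d=np.array(V)-s["tcp_pos"][:2]; print("slide cm",(d@X*100).round(2),(d@Y*100).round(2))
E
python3 -c "
from h import *;st([.5345,-.1855])"
```

```text
time: 4.5
tcp_pos: [0.5157, -0.1386, 0.2961]
orientation: [180.0, 0.0, -58.4]
force: [0.0, -0.1, -0.3]
gripper_width: 0.0353
t 4.50 tcp [ 0.5157 -0.1386  0.2961] yaw -58.35 j6 126.9 w 0.0353 F [ 0.  -0.1 -0.3] Ftool 0.1 0.1 M [ 0.033  0.027 -0.009]
slide cm 4.97 0.86
```

```bash

python3 -m jog '{"slide":[[2.5,0.4,0],[2.47,0.46,0],[0,0,4.8],[0,0,4.8],[0,0,4.8]],"rotation":[[0,0,0],[0,0,0],[0,0,0],[0,0,0],[0,0,0]]}'
python3 -m jog '{"slide":[[0,0,0],[0,0,0],[0,0,0]],"rotation":[[0,0,0],[0,0,0],[0,0,0]]}'
python3 - <<'E'
from h import *
from rig import vision
st([.5345,-.1855])
for n,(y,x) in(("side",(130,170)),("top",(140,160))):
    d=vision.get_image(n); np.savez(f"{n}1.npz",**d); cv2.imwrite(f"pics/{n}1.png",cv2.resize(d["pixels"][y:y+100,x:x+130,::-1],None,fx=6,fy=6,interpolation=cv2.INTER_CUBIC))
E
```

```text
time: 5.0
tcp_pos: [0.5344, -0.1858, 0.1509]
orientation: [-180.0, -0.1, -58.4]
force: [0.5, 0.1, -0.9]
gripper_width: 0.0349
time: 5.3
tcp_pos: [0.5357, -0.1861, 0.1548]
orientation: [-179.9, -0.2, -58.5]
force: [0.9, -0.4, 0.9]
gripper_width: 0.0351
t 5.30 tcp [ 0.5357 -0.1861  0.1548] yaw -58.54 j6 123.4 w 0.0351 F [ 0.9 -0.4  0.9] Ftool 0.8 -0.6 M [-0.02   0.027  0.001]
slide cm -0.11 0.07
```

View pics/side1.png

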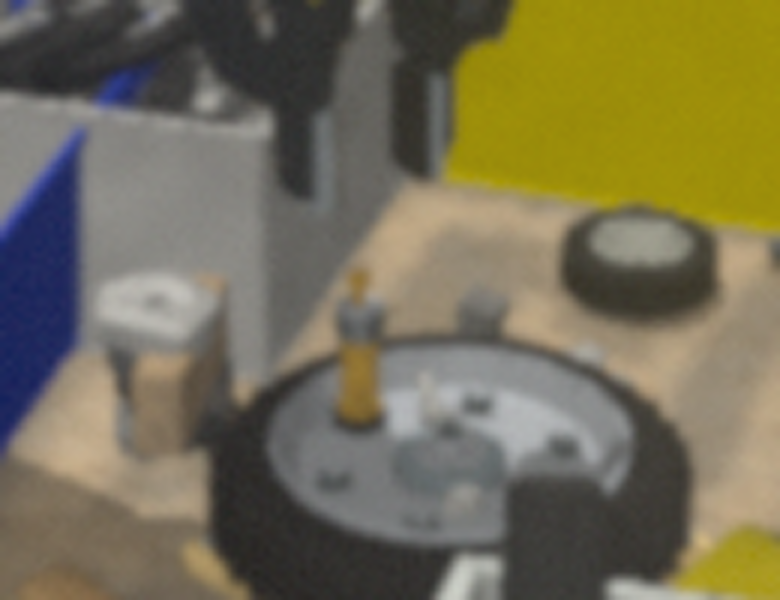

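View pics/top1.png

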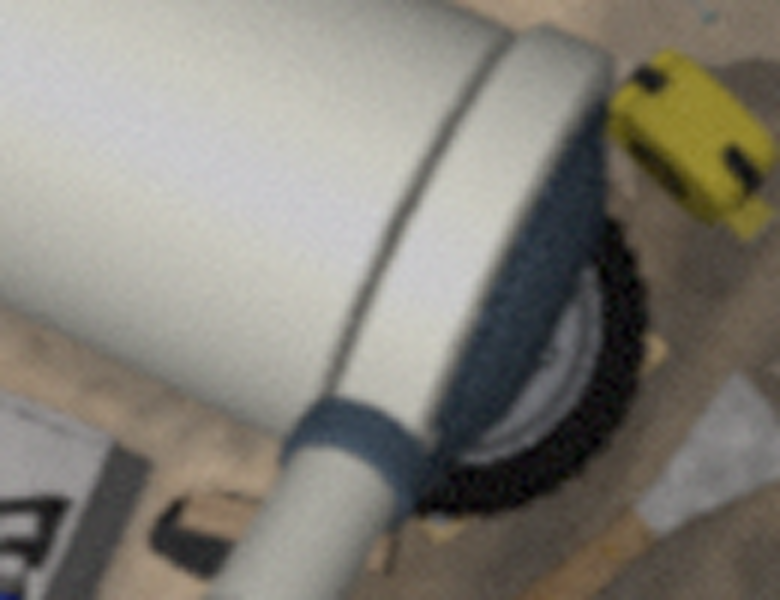

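```bash

python3 -m jog '{"slide":[[-0.1,0.07,2],[0,0,2],[0,0,1],[0,0,0]],"rotation":[[0,0,0],[0,0,0],[0,0,0],[0,0,0]]}'
python3 -m jog '{"slide":[[0,0,1],[0,0,0.5],[0,0,0],[0,0,0]],"rotation":[[0,0,0],[0,0,0],[0,0,0],[0,0,0]]}'
python3 -c "
from h import *;st([.5345,-.1855])"
```

```text
time: 5.8
tcp_pos: [0.5332, -0.1851, 0.1022]
orientation: [180.0, 0.0, -58.6]
force: [0.2, 0.2, 0.7]
gripper_width: 0.0352
time: 6.2
tcp_pos: [0.5334, -0.1851, 0.0875]
orientation: [-180.0, -0.0, -58.6]
force: [0.5, -0.3, 0.3]
gripper_width: 0.0352
t 6.20 tcp [ 0.5334 -0.1851  0.0875] yaw -58.62 j6 123.4 w 0.0352 F [ 0.5 -0.3  0.3] Ftool 0.5 -0.3 M [-0.023 -0.03   0.009]
slide cm 0.09 -0.07
```

```bash

python3 -m jog '{"slide":[[0.09,-0.07,-0.2],[0,0,0],[0,0,0],[0,0,0]],"rotation":[[0,0,0],[0,0,0],[0,0,0],[0,0,0]]}' 192
python3 - <<'E'
from h import *
from rig import vision
st([.5345,-.1855])
for n,(y,x) in(("side",(150,190)),):
    d=vision.get_image(n); np.savez(f"{n}2.npz",**d); cv2.imwrite(f"pics/{n}2.png",cv2.resize(d["pixels"][y:y+65,x:x+80,::-1],None,fx=9,fy=9,interpolation=cv2.INTER_CUBIC))
E
```

```text
time: 6.6
tcp_pos: [0.5344, -0.1855, 0.0894]
orientation: [-180.0, -0.0, -58.6]
force: [0.6, 0.1, -0.9]
gripper_width: 0.021
t 6.60 tcp [ 0.5344 -0.1855  0.0894] yaw -58.62 j6 123.4 w 0.0210 F [ 0.6  0.1 -0.9] Ftool 0.2 -0.5 M [-0.014  0.034 -0.018]
slide cm 0.01 -0.01
```

View pics/side2.png

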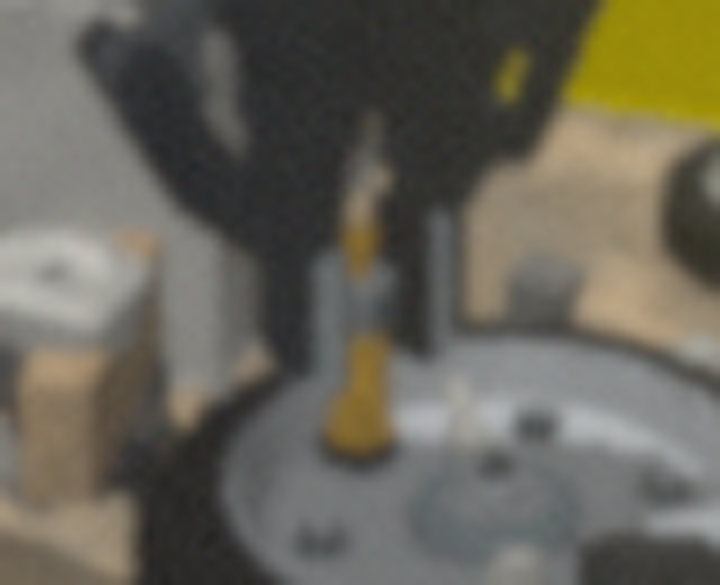

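```bash
for c in 198 ; do
python3 -m jog '{"slide":[[0,0,0],[0,0,0],[0,0,0]],"rotation":[[0,0,0],[0,0,0],[0,0,0]]}' 198 >/dev/null; python3 -c "
from h import *;st()"; done
python3 -m jog '{"slide":[[0,0,0],[0,0,0],[0,0,0]],"rotation":[[0,0,0],[0,0,0],[0,0,0]]}' 202 >/dev/null; python3 -c "
from h import *;st()"
```

```text
t 6.95 tcp [ 0.5343 -0.1855  0.0893] yaw -58.62 j6 123.4 w 0.0192 F [ 0.3 -0.2 -0.9] Ftool 0.4 -0.2 M [0.027 0.022 0.01 ]
t 7.25 tcp [ 0.5344 -0.1855  0.0893] yaw -58.62 j6 123.4 w 0.0179 F [ 0.3 -0.8  0.7] Ftool 0.9 0.2 M [ 0.064 -0.013 -0.052]
```

```bash

python3 -m jog '{"slide":[[0,0,0],[0,0,0],[0,0,0],[0,0,0],[0,0,0]],"rotation":[[0,0,0],[0,0,-0.15],[0,0,-0.15],[0,0,-0.15],[0,0,-0.15]]}' 190; python3 -m jog '{"slide":[[0,0,0],[0,0,0],[0,0,0],[0,0,0],[0,0,0]],"rotation":[[0,0,-0.15],[0,0,-0.15],[0,0,-0.15],[0,0,-0.15],[0,0,-0.15]]}' >/dev/null
python3 -m jog '{"slide":[[0,0,0],[0,0,0],[0,0,0],[0,0,0]],"rotation":[[0,0,0],[0,0,0],[0,0,0],[0,0,0]]}' 198 >/dev/null; python3 -c "
from h import *;st()"
python3 -m jog '{"slide":[[0,0,0],[0,0,0],[0,0,0]],"rotation":[[0,0,0],[0,0,0],[0,0,0]]}' 202 >/dev/null; python3 -c "
from h import *;st()"
```

```text
time: 7.75
tcp_pos: [0.5343, -0.1855, 0.0893]
orientation: [-180.0, 0.0, -23.9]
force: [0.3, 0.5, -0.3]
gripper_width: 0.0221
t 8.65 tcp [ 0.5343 -0.1854  0.0893] yaw 18.59 j6 46.2 w 0.0193 F [ 0.7 -0.3 -0.3] Ftool 0.6 0.6 M [-0.037  0.077 -0.022]
t 8.95 tcp [ 0.5344 -0.1855  0.0893] yaw 18.70 j6 46.1 w 0.0177 F [ 0.6 -0.4  0.1] Ftool 0.4 0.6 M [-0.034 -0.011  0.013]
```

```bash

python3 -m jog '{"slide":[[0,0,0],[0,0,0],[0,0,0],[0,0,0],[0,0,0]],"rotation":[[0,0,0],[0,0,0.15],[0,0,0.15],[0,0,0.15],[0,0,0.15]]}' 190 30 >/dev/null
python3 -m jog '{"slide":[[0,0,0],[0,0,0],[0,0,0],[0,0,0],[0,0,0]],"rotation":[[0,0,0.15],[0,0,0.15],[0,0,0.15],[0,0,0.15],[0,0,0.15]]}' >/dev/null
python3 -m jog '{"slide":[[0,0,0],[0,0,0],[0,0,0],[0,0,0]],"rotation":[[0,0,0],[0,0,0],[0,0,0],[0,0,0]]}' 225 30
python3 -c "
from h import *;st()"
```

```text
time: 10.35
tcp_pos: [0.5343, -0.1855, 0.0893]
orientation: [180.0, 0.0, -58.5]
force: [-1.8, -0.7, 2.1]
gripper_width: 0.0145
t 10.35 tcp [ 0.5343 -0.1855  0.0893] yaw -58.49 j6 123.3 w 0.0145 F [-1.8 -0.7  2.1] Ftool -0.3 1.9 M [-0.132  0.284 -0.06 ]
```

```bash

python3 -m jog '{"slide":[[0,0,-0.015],[0,0,-0.015],[0,0,-0.015],[0,0,-0.015]],"rotation":[[0,0,-0.15],[0,0,-0.15],[0,0,-0.15],[0,0,-0.15]]}' 
python3 -c "
from h import *;st()"
```

```text
time: 10.75
tcp_pos: [0.5343, -0.1855, 0.0899]
orientation: [-180.0, 0.0, -23.8]
force: [-1.7, -0.3, 1.5]
gripper_width: 0.0144
t 10.75 tcp [ 0.5343 -0.1855  0.0899] yaw -23.80 j6 88.6 w 0.0144 F [-1.7 -0.3  1.5] Ftool -1.4 1.0 M [-0.026  0.244 -0.029]
```

```bash

python3 -m jog '{"slide":[[0,0,-0.015],[0,0,-0.015],[0,0,-0.015],[0,0,-0.015],[0,0,-0.015]],"rotation":[[0,0,-0.15],[0,0,-0.15],[0,0,-0.15],[0,0,-0.15],[0,0,-0.15]]}' 
python3 -c "
from h import *;st()"
python3 -m jog '{"slide":[[0,0,-0.015],[0,0,-0.015],[0,0,-0.015],[0,0,-0.015],[0,0,-0.015]],"rotation":[[0,0,-0.15],[0,0,-0.15],[0,0,-0.15],[0,0,-0.15],[0,0,-0.15]]}' 
python3 -c "
from h import *;st()"
```

```text
time: 11.25
tcp_pos: [0.5342, -0.1854, 0.0906]
orientation: [-180.0, 0.0, 19.2]
force: [-0.6, 0.2, 1.2]
gripper_width: 0.0143
t 11.25 tcp [ 0.5342 -0.1854  0.0906] yaw 19.17 j6 45.6 w 0.0143 F [-0.6  0.2  1.2] Ftool -0.5 -0.4 M [-0.011  0.254 -0.028]
time: 11.75
tcp_pos: [0.5341, -0.1853, 0.0913]
orientation: [-180.0, 0.0, 62.1]
force: [-2.2, -0.5, 1.0]
gripper_width: 0.0144
t 11.75 tcp [ 0.5341 -0.1853  0.0913] yaw 62.14 j6 2.7 w 0.0144 F [-2.2 -0.5  1. ] Ftool -1.5 -1.7 M [ 0.035  0.392 -0.082]
```

```bash

python3 -m jog '{"slide":[[0,0,-0.015],[0,0,-0.015],[0,0,-0.015],[0,0,-0.015],[0,0,-0.015]],"rotation":[[0,0,-0.15],[0,0,-0.15],[0,0,-0.15],[0,0,-0.15],[0,0,-0.15]]}' >/dev/null
python3 -c "
from h import *;st()"
python3 -m jog '{"slide":[[0,0,-0.015],[0,0,-0.015],[0,0,-0.015],[0,0,-0.015],[0,0,-0.015]],"rotation":[[0,0,-0.15],[0,0,-0.15],[0,0,-0.15],[0,0,-0.15],[0,0,-0.15]]}' >/dev/null
python3 -c "
from h import *;st()"
python3 -m jog '{"slide":[[0,0,-0.015],[0,0,-0.015],[0,0,-0.015]],"rotation":[[0,0,-0.15],[0,0,-0.15],[0,0,-0.15]]}' >/dev/null
python3 -c "
from h import *;st()"
```

```text
t 12.25 tcp [ 0.5341 -0.1854  0.0921] yaw 105.12 j6 -40.3 w 0.0145 F [-3.5 -1.   0.9] Ftool -0.0 -3.6 M [-0.165  0.46  -0.044]
t 12.75 tcp [ 0.5342 -0.1855  0.0928] yaw 148.09 j6 -83.3 w 0.0147 F [-2.5 -1.5  1.3] Ftool 1.3 -2.6 M [-0.349  0.451 -0.067]
t 13.05 tcp [ 0.5342 -0.1855  0.0933] yaw 173.87 j6 -109.1 w 0.0146 F [-2.1 -0.3  1.1] Ftool 2.1 -0.6 M [-0.267  0.282 -0.038]
```

```bash

python3 -m jog '{"slide":[[0,0,-0.015],[0,0,0]],"rotation":[[0,0,-0.15],[0,0,0]]}' >/dev/null
python3 -c "
from h import *;st()"
python3 -m jog '{"slide":[[0,0,0],[0,0,0]],"rotation":[[0,0,-0.1],[0,0,0]]}' >/dev/null
python3 -c "
from h import *;st()"
python3 -m jog '{"slide":[[0,0,0],[0,0,0]],"rotation":[[0,0,-0.1],[0,0,0]]}' >/dev/null
python3 -c "
from h import *;st()"
```

```text
t 13.25 tcp [ 0.5343 -0.1856  0.0935] yaw -177.73 j6 -117.5 w 0.0147 F [-1.1 -2.4  0.8] Ftool 1.2 -2.4 M [-0.313  0.28  -0.077]
t 13.45 tcp [ 0.5342 -0.1854  0.0934] yaw -172.34 j6 -122.8 w 0.0143 F [-1.9  0.7  0.5] Ftool 1.8 0.9 M [0.004 0.285 0.063]
t 13.65 tcp [ 0.5342 -0.1854  0.0934] yaw -166.68 j6 -128.5 w 0.0147 F [-2.1  0.2  1.2] Ftool 2.0 0.6 M [0.038 0.369 0.007]
```

```bash

python3 -m jog '{"slide":[[0,0,0],[0,0,0],[0,0,-0.5],[0,0,-2.5],[0,0,-3]],"rotation":[[0,0,0],[0,0,0],[0,0,0],[0,0,0],[0,0,0]]}' 150 
python3 -m jog '{"slide":[[0,0,0],[0,0,0],[0,0,0],[0,0,0],[0,0,0]],"rotation":[[0,0,0],[0,0,0],[0,0,0],[0,0,0],[0,0,0]]}' 255 20
python3 - <<'E'
from h import *
from rig import vision
st([.5345,-.1855])
d=vision.get_image("side"); np.savez("side3.npz",**d)
a=load("side0.npz")["pixels"][150:205,205:255,::-1];b=d["pixels"][150:205,205:255,::-1]
cv2.imwrite("pics/side3.png",cv2.resize(np.hstack([a,b]),None,fx=8,fy=8,interpolation=cv2.INTER_CUBIC))
for y in range(170,194): print(y,[[''.join('%02x'%v for v in q) for q in p["pixels"][y,226:234]] for p in (load("side0.npz"),d)])
E
```

```text
time: 14.15
tcp_pos: [0.5338, -0.1852, 0.1537]
orientation: [179.9, -0.1, -166.6]
force: [0.1, -0.5, 0.6]
gripper_width: 0.0353
time: 14.65
tcp_pos: [0.5341, -0.1853, 0.1528]
orientation: [180.0, -0.1, -166.5]
force: [-0.1, -0.4, 0.2]
gripper_width: -0.0001
t 14.65 tcp [ 0.5341 -0.1853  0.1528] yaw -166.53 j6 -128.7 w -0.0001 F [-0.1 -0.4  0.2] Ftool 0.2 -0.4 M [0.027 0.006 0.017]
slide cm -0.04 -0.03
170 [['5d5b56', '5e5f5a', '615e5a', '6a675d', '7d7669', '928470', '9e8c72', 'aa9577'], ['65625d', '666660', '676660', '726d64', '837d6d', '9a8b76', 'a9977c', 'b29e7d']]
171 [['5f5d58', '625f59', '68655e', '776f62', '8b7e6b', '998872', 'a29075', 'a79577'], ['65635e', '66655f', '706b64', '7f786a', '938572', 'a39279', 'aa987c', 'b09d7d']]
172 [['5f5f59', '67655d', '747064', '867969', '92846e', '9c8b73', 'a38f76', 'a9967b'], ['66655e', '6e6a64', '7c756b', '918371', '9e8e76', 'a6937a', 'ad9b80', 'b39e80']]
173 [['65625b', '716d63', '817767', '908168', '99886e', '9e8c70', 'a59276', 'ab977d'], ['686762', '726e65', '857c6d', '968871', '9f8e72', 'a49377', 'af9a7e', 'b39e80']]
174 [['6c675f', '81
[... 2660 characters left out ...]
4', '7f6d4a', '7a7164']]
190 [['605743', '75623a', '816732', '896d35', '846a31', '7f6635', '78684a', '767063'], ['655946', '7c673d', '896f33', '917334', '8f7336', '886c36', '7e6d4c', '7f786a']]
191 [['706556', '7c6944', '826b34', '866d31', '896d33', '806836', '786649', '797267'], ['776e5c', '826e48', '8c7037', '947635', '907233', '8a703b', '806d4e', '817a6e']]
192 [['7e7361', '806b46', '866d38', '886e33', '886e34', '806937', '786649', '7b7568'], ['7e7464', '87724c', '8c7235', '917535', '917437', '8b703a', '806d4c', '837a6d']]
193 [['7c715e', '826d46', '846b33', '83692f', '836930', '806735', '7a684a', '7b7468'], ['817765', '87724b', '8d7238', '8d702e', '8e7235', '876c37', '806d4d', '837b6e']]
```

View pics/side3.png

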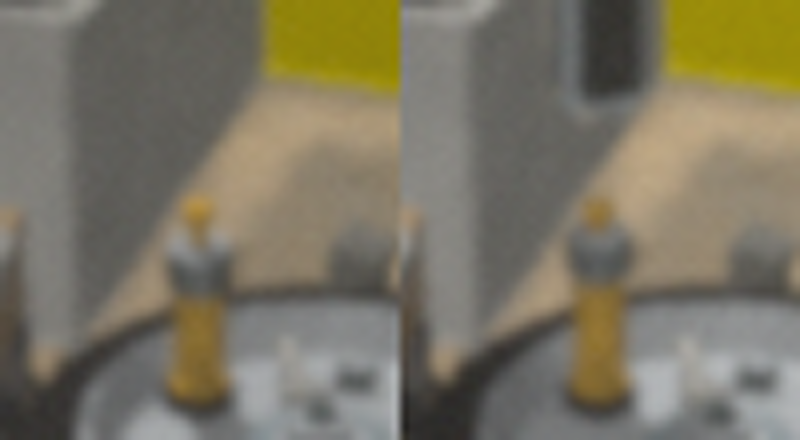

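```bash

python3 -m jog '{"slide":[[0,0,1],[0,0,1],[0,0,0],[0,0,0]],"rotation":[[0,0,0],[0,0,0],[0,0,0],[0,0,0]]}' >/dev/null
python3 -c "
from h import *;st([.5343,-.1855])"
for i in 1 2 3 ; do python3 -m jog '{"slide":[[0,0,0.1],[0,0,0],[0,0,0]],"rotation":[[0,0,0],[0,0,0],[0,0,0]]}' >/dev/null;python3 -c "
from h import *;st()"; done
```

```text
t 15.10 tcp [ 0.5341 -0.1854  0.1329] yaw -166.52 j6 -128.7 w 0.0001 F [-0.  -0.4 -0. ] Ftool 0.1 -0.4 M [ 0.035 -0.003  0.007]
slide cm -0.02 -0.02
t 15.40 tcp [ 0.5345 -0.1855  0.1327] yaw -166.52 j6 -128.7 w -0.0001 F [ 0.7 -0.   0.2] Ftool -0.6 -0.2 M [ 0.035  0.026 -0.05 ]
t 15.70 tcp [ 0.5343 -0.1855  0.1315] yaw -166.52 j6 -128.7 w -0.0002 F [-0.4 -0.2 -0.3] Ftool 0.4 -0.1 M [-0.013  0.053  0.008]
t 16.00 tcp [ 0.5343 -0.1855  0.1305] yaw -166.52 j6 -128.7 w -0.0001 F [ 0.9 -0.1  0.6] Ftool -0.9 -0.3 M [ 0.005 -0.013 -0.021]
```

```bash

python3 -m jog '{"slide":[[0,0,0.1],[0,0,0]],"rotation":[[0,0,0],[0,0,0]]}' | egrep 'tcp|force'
python3 -m jog '{"slide":[[0,0,0.1],[0,0,0]],"rotation":[[0,0,0],[0,0,0]]}' | egrep 'tcp|force'
```

```text
tcp_pos: [0.5343, -0.1855, 0.1294]
force: [-0.4, -0.8, 0.8]
tcp_pos: [0.5343, -0.1855, 0.1284]
force: [-0.5, -0.2, 0.6]
```

```bash

python3 -m jog '{"slide":[[0,0,0.1],[0,0,0]],"rotation":[[0,0,0],[0,0,0]]}' | egrep 'tcp|force'
```

```text
tcp_pos: [0.5343, -0.1855, 0.1274]
force: [-0.3, -0.1, -0.1]
```

```bash

python3 -m jog '{"slide":[[0,0,0.1],[0,0,0]],"rotation":[[0,0,0],[0,0,0]]}' | egrep 'tcp|force'
```

```text
tcp_pos: [0.5343, -0.1854, 0.1263]
force: [-0.6, 0.6, -0.4]
```

```bash

python3 -m jog '{"slide":[[0,0,0.1],[0,0,0]],"rotation":[[0,0,0],[0,0,0]]}' | egrep 'tcp|force'
```

```text
tcp_pos: [0.5343, -0.1855, 0.1254]
force: [0.7, -0.7, -0.5]
```

```bash

python3 -m jog '{"slide":[[0,0,0.1],[0,0,0]],"rotation":[[0,0,0],[0,0,0]]}' | egrep 'tcp|force'
```

```text
tcp_pos: [0.5344, -0.1855, 0.1244]
force: [-0.6, -0.0, 0.2]
```

```bash

python3 -m jog '{"slide":[[0,0,0.1],[0,0,0]],"rotation":[[0,0,0],[0,0,0]]}' | egrep 'tcp|force'
```

```text
tcp_pos: [0.5345, -0.1856, 0.1236]
force: [0.1, -0.2, 4.2]
```

```bash

python3 -m jog '{"slide":[[0,0,0.1],[0,0,0]],"rotation":[[0,0,0],[0,0,0]]}' | egrep 'tcp|force'
```

```text
tcp_pos: [0.5345, -0.1856, 0.1226]
force: [-0.6, -0.4, 5.5]
```

```bash

python3 -m jog '{"slide":[[0,0,0.1],[0,0,0.08],[0,0,0]],"rotation":[[0,0,0],[0,0,0],[0,0,0]]}' | egrep 'ti|tcp|force'
```

```text
time: 17.9
tcp_pos: [0.5346, -0.1856, 0.1209]
orientation: [-180.0, 0.0, -166.5]
force: [0.4, 0.1, 8.2]
```

```bash

python3 -m jog '{"slide":[[0,0,0],[0,0,0]],"rotation":[[0,0,0],[0,0,0]]}' | egrep 'ti|tcp|force'
```

```text
time: 18.1
tcp_pos: [0.5347, -0.1856, 0.121]
orientation: [-180.0, 0.0, -166.5]
force: [1.2, -0.2, 8.8]
```

```bash

python3 -m jog '{"slide":[[0,0,0.02],[0,0,0],[0,0,0],[0,0,0],[0,0,0]],"rotation":[[0,0,0],[0,0,0],[0,0,0],[0,0,0],[0,0,0]]}' | egrep 'ti|tcp|force'
python3 -m jog '{"slide":[[0,0,0],[0,0,0],[0,0,0],[0,0,0],[0,0,0]],"rotation":[[0,0,0],[0,0,0],[0,0,0],[0,0,0],[0,0,0]]}' | egrep 'ti|tcp|force'
python3 -m jog '{"slide":[[0,0,0],[0,0,0],[0,0,0],[0,0,0],[0,0,0]],"rotation":[[0,0,0],[0,0,0],[0,0,0],[0,0,0],[0,0,0]]}' | egrep 'ti|tcp|force'
python3 -m jog '{"slide":[[0,0,0],[0,0,0],[0,0,0],[0,0,0],[0,0,0]],"rotation":[[0,0,0],[0,0,0],[0,0,0],[0,0,0],[0,0,0]]}' | egrep 'ti|tcp|force'
```

```text
time: 18.6
tcp_pos: [0.5347, -0.1856, 0.1208]
orientation: [-180.0, 0.0, -166.5]
force: [-0.5, -0.3, 8.0]
time: 19.1
tcp_pos: [0.5347, -0.1856, 0.1208]
orientation: [-180.0, 0.0, -166.5]
force: [-0.0, -0.1, 7.9]
time: 19.6
tcp_pos: [0.5347, -0.1856, 0.1208]
orientation: [-180.0, 0.0, -166.5]
force: [-0.5, 0.7, 7.7]
time: 20.1
tcp_pos: [0.5347, -0.1856, 0.1208]
orientation: [-180.0, 0.0, -166.5]
force: [-0.6, -0.2, 7.5]
```

```bash

python3 -m jog '{"slide":[[0,0,-0.2],[0,0,-0.3],[0,0,-1],[0,0,-3],[0,0,-4]],"rotation":[[0,0,0],[0,0,0],[0,0,0],[0,0,0],[0,0,0]]}' | egrep 'ti|tcp|force'
python3 -m jog '{"slide":[[0,0,-4],[0,0,0],[0,0,0]],"rotation":[[0,0,0],[0,0,0],[0,0,0]]}' | egrep 'ti|tcp|force'
python3 - <<'E'
from h import *
from rig import vision
d=vision.get_image("side"); np.savez("side4.npz",**d)
b=[x["pixels"][150:205,205:255,::-1] for x in(load("side0.npz"),load("side3.npz"),d)]
cv2.imwrite("pics/side4.png",cv2.resize(np.hstack(b),None,fx=5,fy=5,interpolation=cv2.INTER_CUBIC)); cv2.imwrite("pics/side4f.png",d["pixels"][:,:,::-1])
t=vision.get_image("top"); cv2.imwrite("pics/top4.png",t["pixels"][:,:,::-1])
st()
E
```

```text
time: 20.6
tcp_pos: [0.5333, -0.185, 0.2055]
orientation: [179.9, -0.2, -166.5]
force: [0.3, -0.6, 0.4]
time: 20.9
tcp_pos: [0.5345, -0.1855, 0.2466]
orientation: [-179.9, 0.1, -166.5]
force: [-0.2, -0.5, -0.8]
t 21.00 tcp [ 0.5337 -0.1852  0.2448] yaw -166.52 j6 -128.7 w -0.0004 F [ 0.5  0.3 -0.5] Ftool -0.6 0.2 M [ 0.033  0.004 -0.016]
```

View pics/side4.png

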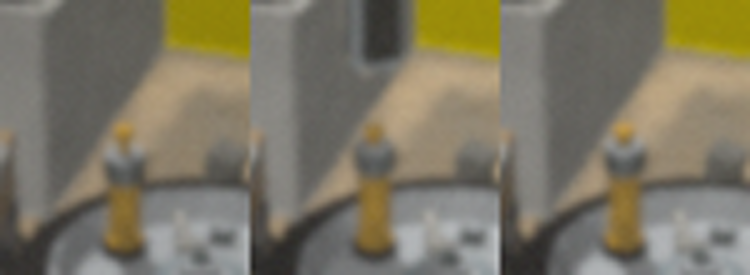

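View pics/top4.png

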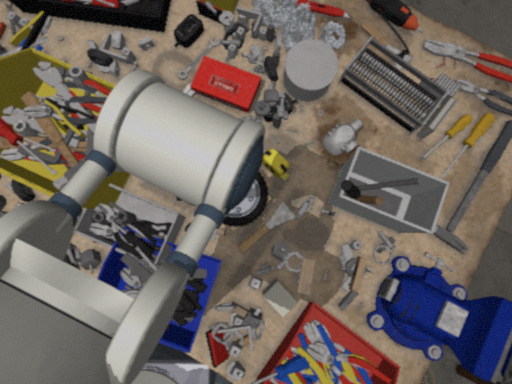

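```bash
python3 - <<'E'
from h import *
# saturation transition (steel->brass) at nut bottom, saturation 0.5 crossing, 3 images
for n in("side0","side3","side4"):
    d=load(n+".npz"); p=d["pixels"][:,228:232].astype(float).mean(1); s=1-p[:,2]/p[:,0]
    seg=np.arange(182,192); 
    i=[y for y in seg if s[y]<.25<=s[y+1]]; print(n,[round(y+(.25-s[y])/(s[y+1]-s[y]),2) for y in i])
    j=[y for y in range(175,184) if s[y]>.25>=s[y+1]]; print("  top",[round(y+(s[y]-.25)/(s[y]-s[y+1]),2) for y in j])
d=load("side0.npz")
print(proj(d,[.5345,-.1855,.076])-proj(d,[.5345,-.1855,.0802]))
E
```

```text
side0 [np.float64(186.5)]
  top [np.float64(178.97)]
side3 [np.float64(184.78)]
  top [np.float64(178.16)]
side4 [np.float64(184.77)]
  top [np.float64(177.97)]
[0.00834642 1.80008447]
```

```bash
python3 -c "
from rig import order
print(order.hand_in())"
```

```text
the job is handed in; nothing more can be done
None
```

The job is handed in. I unscrewed the lock nut, pressed the pin down about 3 mm for roughly 2.2 s, let it spring back and left the nut unscrewed. It took about 21 s of the 48 s allowed.

- **Nut:** I gripped it at 30 N and turned the gripper about 252° anticlockwise, past the 241° stop. In the side picture the nut had risen 1.73 px, against 1.80 px expected for 4.2 mm (about 4.0 mm), and it was still there after the press. The wrist torque showed no clear jump at the stop, so that it reached the stop rests on the measured rise and the extra turn.
- **Pin:** The shut fingertips, lowered in 1 mm steps, touched it at about 99 mm above the bench. The depth is worked out from the force and the tool height, so it is good to about ±0.3 mm. The highest reading was 8.8 N, against the 20 N limit.
- **Stem:** Sideways force stayed under about 4 N while turning, which is about 1 mm of give. The stem stands upright in the last picture.
- **Surroundings:** In the last top picture the scraper and the tape measure look unmoved; I compared them by eye and did not measure them. The arm is clear and touching nothing.

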